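Roll a core stub up the gutter to the susceptibility meter and take a reading

ROBOT

A 6-joint arm with a two-finger parallel gripper is mounted at the origin on the work surface. World frame = base frame: x ahead of the robot, y to its left, z up, the work surface at z = 0. Lengths are in m, angles in degrees, forces in N, time in s.
With the tool pointing down it reaches from about 0.375 to 0.9 m from the base axis. Payload 3.1 kg.
Tool frame: the origin (TCP) lies between the finger pads; the fingertips stand 11 mm ahead of it and the grasp point (between the pads) lies 8 mm behind it; z points along the fingers, y is the line along which they close (so a half turn about z gives the same grasp; the last joint's range is limited). The gripper opens to 87 mm and grips with 3 to 60 N. Pads are 19 mm wide; open, the fingers measure 117 mm over their backs; the gripper's body (75 mm by 190 mm) begins 51 mm behind the grasp point.
Start: joints at [62.252, 30.224, 82.088, -0, 67.689, -10.227], TCP at [0.188, 0.596, 0.234] pointing down, gripper open.
Joint ranges: [-176.69, 176.69], [-43.24, 126.21], [12.49, 139.97], [-82, 262], [0, 151.66], [-163.58, 163.58]. Speed limits (degrees/s): [159.86, 159.86, 180, 180, 180, 180].

INTERFACE

Orientations are given as a 3x3 rotation matrix whose columns are the frame's x, y, z axes.
In Python, from rig import bot gives the robot as it stands.
- The arm moves only by the tool apply_moves, never from a script. Its argument "steps" is a list that holds one entry, the list of rows, each a list of 7 numbers: the shift along the tool's x, y, z in cm, then the turn, a rotation vector about the tool's x, y, z in degrees, then the gripper command: -1 is shut, 1 is fully open, values between are in proportion. In form: [[[dx, dy, dz, rx, ry, rz, jaw], ...]]. A call has 1 to 20 rows; each row is the pose to reach, as a shift and turn from the pose commanded when the call began, along the tool's axes at that moment; what a row does not reach only later rows make up. A row lasts 1/8 s, in which the tool goes at most 62.5 mm and 10.7 degrees, less where a joint would pass 70% of its speed; a pose out of reach is approached as far as the arm can. A call with a gripper value outside its range is refused whole. The fingers move at their own pace and stop on an object; the grip force is fixed at half the most. Time passes only in rows, so rows that repeat a pose let the fingers close. It gives the time, the measured TCP pose, the force, the opening and the grip force at its end, in the units of the state.
- bot.read_state(): the state, without advancing time (a new reading comes with each control period).
- bot.capture(name): name is "scene" or "top" or "wrist"; returns the picture (420x560x3 uint8, blue, green, red); there is no depth.
- bot.camera_model(name): a dict with "intrinsics" (3x3 intrinsics, pixels), "k1" (the pictures are not rectified: a ray, as slopes to the right and down, at radius r is drawn at 1 + k1 r^2 times it, then the intrinsics apply), "R" (3x3) and "t" (3): a world point X has camera coordinates R X + t. Camera axes: x right, y down, z forward; pixel columns grow to the right and rows downward; lengths in m; the calibration is good to about 2 mm. A picture is of the moment at which its call begins: read the wrist's pose just before it. camera_model takes no time and is no camera call; for the wrist camera it gives the pose at the moment of the call.
- bot.hand_in(): hands the job in; it is judged then, once.
The state is a dict: "time_s": time; "joint_positions": joint angles; "qvel": joint speeds; "tau": joint torques, N m; "position": TCP position; "tcp_rot": TCP orientation; "force": force on the tool from outside, world axes, zero at the start; "moment": the same for the moment, N m; "opening": opening from 0.0 (shut) to 1.0 (fully open); "grasp_force": force on a finger pad.
Only numpy, scipy, OpenCV 4.12 (cv2) and the standard library are available. Lean on these libraries where they do the work, as an engineer would, in place of code of your own. Each camera call takes 0.05 s, during which the arm holds its last target. There are 200 camera calls.

TASK

Take a magnetic-susceptibility reading of the core stub that lies in the steel gutter: with the fingertips push it gently up the slope and over the crest until it settles against the meter's sensor face and stays there by itself, then press the meter's button fully down and let it come up again. Never grip the stub or lift it out of the gutter, do not ram it into the sensor, and do not press the button before the stub is in place. Leave the other things on the table where they are.

Things in the scene. Friction and masses are not known exactly. Their poses are not given: they have to be found in the camera images.
- stand: Fixed bench stand with a sheet-steel gutter leading up to a susceptibility meter. Frame: origin on the table top, x uphill along the gutter to the meter, y across, z up; place and yaw vary. Gutter 76 mm wide inside, side walls 15 mm high above its floor, 2.5 mm thick. Grey base plate under all of it: x -180 to 320 mm, 120 mm wide, 6 mm thick.
- landing (a point): Point on the gutter's floor at the middle of its level lower part, the landing (stand x = -115 mm, height 22). The landing runs from stand x = -170, closed by a lip 10 mm high, to x = -60, where a straight ramp of 8 degrees begins. A stub let go on the ramp rolls back here.
- crest (a point): Top of the ramp on the gutter's floor (stand x = 85 mm, height 42.4). From here a short seat falls at 10 degrees to the sensor face at x = 140 (floor height there 32.7). Once its centre is past x = 90 a freed stub rolls down the seat by itself and rests against the face, centre at x = 116, height 61.
- sensor: The meter's fixed round sensor head, a black disc 50 mm in diameter and 12 mm thick with a white face, the stop at the end of the gutter; origin at the middle of the face that looks down the gutter (x = 140, y = 0, height 61.3 mm in the stand's frame). The grey meter case behind it spans x = 152 to 310, is 72 mm wide, top at height 86. Fragile: only gentle contact.
- stub: The loose speckled grey gabbro core stub in the gutter, a solid cylinder 48 mm in diameter and 70 mm long, about 0.38 kg; origin at its centre, its own y axis is the cylinder's axis, which lies across the gutter (the body's x and z axes turn as it rolls). It starts anywhere on the landing.
- read_button (a joint): The meter's push button: 0 = up, 0.006 m = fully down (about 5 N); springs back.
- read_button_top (a point): Centre of the top of the button, a round grey cap 26 mm in diameter in a black collar on the meter's top, moving straight down when pressed. It is at x = 250 mm, y = 0 in the stand's frame, 104 mm above the table, and 18 mm above the meter's case.
- offcut: Bystander: dark core offcut standing on end, 48 mm diameter, 45 mm high, loose on the table beside the stand; origin under its centre.
- torch: Bystander: black UV torch standing on its head, 36 mm diameter, 122 mm high; origin under its centre.
- acid: Bystander: small white dropper bottle, 38 mm diameter, 85 mm high; origin under its centre.
- magnifier: Bystander: bronze magnifier lying flat, lens rim 71 mm across and 9 mm high with a handle to 112 mm along its own x; origin under the lens.
- pick: Bystander: orange hardness pick lying flat, handle 100 x 12 x 12 mm along its own x, steel point to 94 mm; origin under the handle's middle.
- chips: Bystander: low white rock-chip tray with compartments, 105 x 45 x 20 mm, long side along its own x; origin under its centre.

How it is judged:
By the outcome, as a careful person would: the job done as asked, in the order asked, and still so for the second after the job is handed in, with the robot touching nothing.
It also fails if it takes over 45 s, if anything falls off the work surface, if the arm or the gripper's body presses on something with over 40 N, if the wrist force passes 120 N, or if a joint passes its speed limit or range.

## Working session

There is one attempt and no reset: what is moved stays moved. The work goes in short steps, Python scripts to look and compute and a tool call to move; the robot and the scene stay as the last step left them, time stands still between calls to the robot, and variables do not carry over. Pictures are saved under pics/ and viewed, at most 10 in all, crops included, and the job is handed in when it is done.

Besides the shell and the picture viewer there is one more tool, called by a JSON object that holds its "method" and its "body", one argument or row to a line. apply_moves: Moves the arm, as the interface text tells. Its arguments: {"type":"object","properties":{"steps":{"type":"array","items":{"type":"array","items":{"type":"array","items":{"type":"number"}}}}},"required":["steps"]}

```bash
mkdir -p pics; python3 - <<'E'
from rig import bot
import cv2,numpy as np
s=bot.read_state();print(s)
a=bot.capture("top");b=bot.capture("scene")
cv2.imwrite("pics/top.png",a);cv2.imwrite("pics/scene.png",b)
for n in("top","scene"):
    print(n,bot.camera_model(n))
E
```

```text
{'time_s': 0.0, 'joint_positions': array([ 6.22503841e+01,  3.02773732e+01,  8.21555302e+01, -1.10963474e-03,
        6.76868803e+01, -1.02274814e+01]), 'qvel': array([ 0.00672165, -0.00342333,  0.07240366,  0.02142731, -0.08239431,
       -0.07243382]), 'tau': array([-2.78651743e-03, -4.40046465e+01, -1.76594138e+01,  6.31056377e-02,
        5.84048009e-02, -1.71260003e-04]), 'position': array([0.187824  , 0.59538685, 0.23259342]), 'tcp_rot': array([[-9.53602761e-01,  3.01066201e-01, -9.57553224e-04],
       [ 3.01067516e-01,  9.53601016e-01, -1.85851899e-03],
       [ 3.53586474e-04, -2.06057701e-03, -9.99997814e-01]]), 'force': array([-0.04190215,  0.27397644, -0.10706437]), 'moment': array([ 0.03268238, -0.04512541,  0.02344188]), 'grasp_force': 0.0, 'opening': 1.0003614453391654}
top {'intrinsics': array([[518.5384412 ,   0.        , 276.33384482],
       [  0.        , 518.5384412 , 213.70019474],
       [  0.        ,   0.        ,   1.        ]]), 'k1': -0.12072982478116391, 'R': array([[ 0.01041249, -0.99994254,  0.00254706],
       [-0.99038641, -0.01066428, -0.13791678],
       [ 0.13793602, -0.00108651, -0.99044055]]), 't': array([0.02178924, 0.57370098, 0.93837774])}
scene {'intrinsics': array([[429.91786509,   0.        , 280.41883927],
       [  0.        , 429.91786509, 203.98362464],
       [  0.        ,   0.        ,   1.        ]]), 'k1': -0.09565802745168789, 'R': array([[-0.16293204,  0.98662141,  0.00559843],
       [ 0.55240159,  0.09592296, -0.82804062],
       [-0.81749962, -0.13182177, -0.56064016]]), 't': array([ 0.05259014, -0.23542529,  1.22486175])}
```

View pics/top.png

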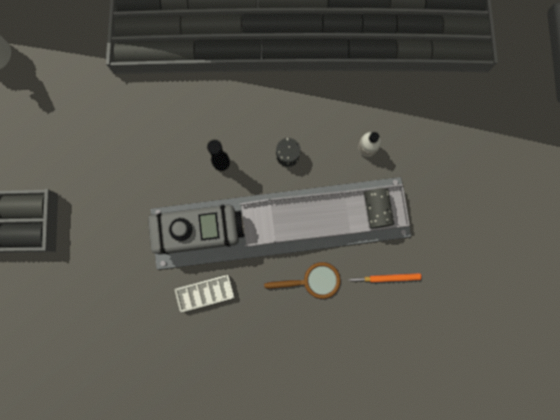

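View pics/scene.png

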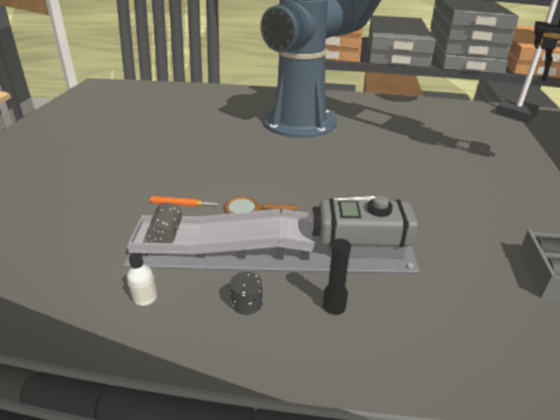

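The top view shows the gutter running from its low end (405,210) to the meter at (195,230). The stub is at (379,208), the button at about (180,229), and the bystanders are clear of the gutter. I'll enlarge the picture to fit the stand's pose.

```bash
python3 - <<'E'
import cv2,numpy as np
a=cv2.imread("pics/top.png")[170:275,140:420]
a=cv2.convertScaleAbs(a,alpha=1.8,beta=20)
a=cv2.resize(a,None,fx=2.85,fy=2.85,interpolation=cv2.INTER_CUBIC)
cv2.imwrite("pics/crop.png",a)
E
```

```text
(no output)
```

View pics/crop.png

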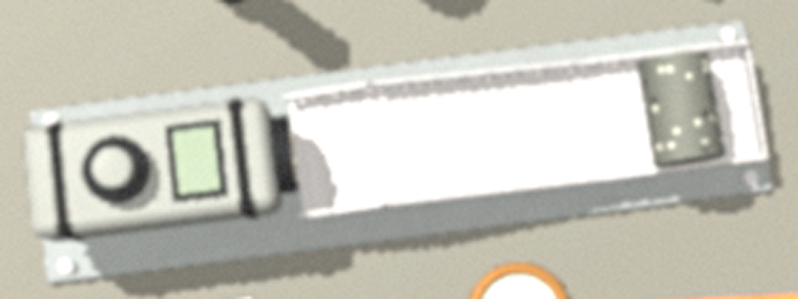

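The crop shows the plate corners at crop (743,24), (774,190), (30,112) and (48,282), the button cap at (117,168), and the stub centred at about (682,110).

```bash
cat > h.py <<'E'
from rig import bot
import numpy as np
from scipy.optimize import least_squares,brentq
C=bot.camera_model("top")
def proj(X,C=C):
    c=np.atleast_2d(X)@C["R"].T+C["t"]; s=c[:,:2]/c[:,2:]
    s=s*(1+C["k1"]*(s**2).sum(1,keepdims=True)); K=C["intrinsics"]
    return s*[K[0,0],K[1,1]]+K[:2,2]
def w(p,S):
    c,s=np.cos(p[2]),np.sin(p[2]);S=np.atleast_2d(S)
    return np.c_[p[0]+c*S[:,0]-s*S[:,1],p[1]+s*S[:,0]+c*S[:,1],S[:,2]]
E
python3 - <<'E'
from h import *
S=np.array([[-180,-60,6],[-180,60,6],[320,-60,6],[320,60,6],[250,0,104]])/1e3
P=(np.array([[743,24],[774,190],[30,112],[48,282],[117,168]])+.5)/2.85-.5+[140,170]
f=least_squares(lambda p:(proj(w(p,S))-P).ravel(),[.43,0,1.5],loss="soft_l1")
p=f.x;print(p,np.degrees(p[2]),f.fun.round(2))
q=(np.array([682,110])+.5)/2.85-.5+[140,170]
g=least_squares(lambda u:(proj(w(p,[u[0],u[1],.046]))-q).ravel(),[-.12,0]);print("stub stand",g.x)
np.save("p.npy",p)
for n,v in dict(land=[-.115,0,.022],stub=[g.x[0],g.x[1],.046],crest=[.085,0,.0424],sens=[.14,0,.061],btn=[.25,0,.104]).items(): print(n,w(p,v).round(4))
E
```

```text
[ 0.57015565 -0.04986866  1.70805984] 97.86462009748661 [ 0.99 -0.97 -0.2   0.44  0.39 -0.48 -0.06  0.65 -1.02  0.1 ]
stub stand [-0.11674383  0.00115144]
land [[ 0.5859 -0.1638  0.022 ]]
stub [[ 0.585  -0.1657  0.046 ]]
crest [[0.5585 0.0343 0.0424]]
sens [[0.551  0.0888 0.061 ]]
btn [[0.5359 0.1978 0.104 ]]
```

```bash
cat >> h.py <<'E'
from scipy.spatial.transform import Rotation as Ro
p=np.load("p.npy")
def goal():
    c,s=np.cos(p[2]),np.sin(p[2]); return np.array([[c,s,0],[s,-c,0],[0,0,-1]])
def shift(pos,R,S):
    d=w(p,S)[0]-pos
    return (R.T@d*100).round(2),Ro.from_matrix(R.T@goal()).as_rotvec(degrees=True).round(2)
def stand(X):
    c,s=np.cos(p[2]),np.sin(p[2]); d=np.asarray(X)[:2]-p[:2]; return np.r_[c*d[0]+s*d[1],-s*d[0]+c*d[1],X[2]]
E
python3 - <<'E'
from h import *
s=bot.read_state()
print(shift(s["position"],s["tcp_rot"],[-.157,0,.15]))
for n,v in dict(btn=[.25,0,.104],stub=[-.117,0,.046],crestL=[.085,.038,.0574]).items(): print(n,proj(w(p,v),bot.camera_model("scene")))
E
```

```text
(array([-62.62, -64.2 ,   8.37]), array([-1.100e-01,  5.000e-02,  6.462e+01]))
btn [[378.46327905 200.01778839]]
stub [[161.80659681 223.76063058]]
crestL [[278.60768698 208.25211949]]
```

{"method": "apply_moves", "body": {
  "steps": [
    [[-4,-4,0.5,0,0,4,-0.3],[-8,-8,1,0,0,8,-0.3],[-12,-12,1.6,0,0,12,-0.3],[-16,-16,2,0,0,16,-0.3],[-20,-20.5,2.6,0,0,20.6,-0.3],[-24,-24.6,3,0,0,24.8,-0.3],[-28,-28.7,3.6,0,0,28.9,-0.3],[-32,-32.8,4,0,0,33,-0.3],[-36,-36.9,4.6,0,0,37,-0.3],[-40,-41,5,0,0,41.3,-0.3],[-44,-45.1,5.6,0,0,45.4,-0.3],[-48,-49.2,6,0,0,49.5,-0.3],[-52,-53.3,6.6,0,0,53.6,-0.3],[-56,-57.4,7,0,0,57.7,-0.3],[-59,-60.5,7.6,0,0,61,-0.3],[-61,-62.5,8,0,0,63,-0.3],[-62.6,-64.2,8.4,0,0,64.6,-0.3],[-62.6,-64.2,8.4,0,0,64.6,-0.3],[-62.6,-64.2,8.4,0,0,64.6,-0.3]]
  ]
}}

```text
time_s: 2.48
position: [0.5909, -0.2036, 0.1492]
tcp_rot: [[-0.138, 0.99, -0.002], [0.99, 0.138, 0.001], [0.002, -0.002, -1.0]]
force: [0.4, 1.3, 0.3]
opening: 0.349
grasp_force: 0.0
```

```bash
python3 - <<'E'
from h import *
import cv2
s=bot.read_state();cm=bot.camera_model("wrist");a=bot.capture("wrist");t=bot.capture("top")
print(s["time_s"],s["opening"],s["force"],stand(s["position"]),shift(s["position"],s["tcp_rot"],[-.157,0,.053]))
for v in([-.117,.035,.046],[-.117,-.035,.046],[-.17,.038,.032],[-.17,-.038,.032],[-.06,.038,.037],[-.06,-.038,.037]):print(v,proj(w(p,v),cm).round(0))
cv2.imwrite("pics/w1.png",cv2.convertScaleAbs(a,alpha=1.5))
E
```

```text
2.475 0.34871121498630364 [0.3931633  1.26925938 0.27223371] [-0.15509438  0.00049526  0.14915072] (array([-0.21,  0.06,  9.61]), array([-0.09, -0.09,  0.05]))
[-0.117, 0.035, 0.046] [[239. 170.]]
[-0.117, -0.035, 0.046] [[325. 170.]]
[-0.17, 0.038, 0.032] [[240. 225.]]
[-0.17, -0.038, 0.032] [[323. 226.]]
[-0.06, 0.038, 0.037] [[234.  96.]]
[-0.06, -0.038, 0.037] [[330.  96.]]
```

View pics/w1.png

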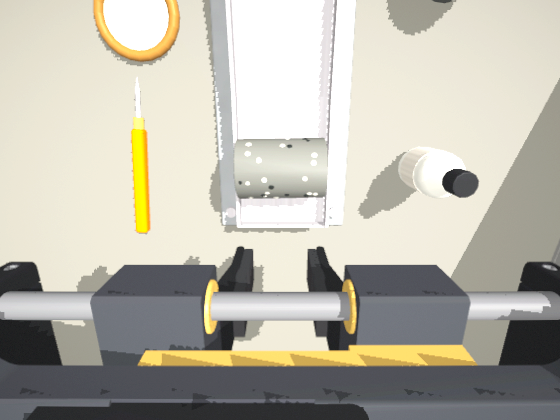

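The wrist view agrees with the fit. The stub spans columns 238–327 and rows 138–198, the lip is at row 225 as predicted, and the gutter behind the stub is clear. Next I'll lower the fingertips behind it.

{"method": "apply_moves", "body": {
  "steps": [
    [[0,0,2,0,0,0,-0.3],[0,0,4.5,0,0,0,-0.3],[0,0,7,0,0,0,-0.3],[0,0,8.5,0,0,0,-0.3],[0,0,9.4,0,0,0,-0.3],[0,0,9.6,0,0,0,-0.3],[0,0,9.6,0,0,0,-0.3],[0,0,9.6,0,0,0,-0.3]]
  ]
}}

```text
time_s: 3.58
position: [0.5923, -0.205, 0.0543]
tcp_rot: [[-0.137, 0.991, 0.001], [0.991, 0.137, -0.001], [-0.001, 0.001, -1.0]]
force: [0.4, -0.4, 0.3]
opening: 0.349
grasp_force: 0.0
```

```bash
python3 - <<'E'
from h import *
s=bot.read_state();print(s["time_s"],s["force"],stand(s["position"]))
E
```

```text
3.575 [ 0.39074658 -0.37316512  0.26635725] [-0.15669351 -0.00071786  0.05432443]
```

{"method": "apply_moves", "body": {
  "steps": [
    [[0.3,0,0,0,0,0,-0.3],[0.6,0,0,0,0,0,-0.3],[0.9,0,0,0,0,0,-0.3],[1.2,0,0,0,0,0,-0.3],[1.5,0,0,0,0,0,-0.3],[1.9,0,0,0,0,0,-0.3],[2.4,0,0,0,0,0,-0.3],[3.0,0,0,0,0,0,-0.3],[3.6,0,0,0,0,0,-0.3],[4.2,0,0,0,0,0,-0.3],[4.8,0,0,0,0,0,-0.3],[5.4,0,0,0,0,0,-0.3],[6.0,0,0,0,0,0,-0.3],[6.6,0,-0.04,0,0,0,-0.3],[7.2,0,-0.12,0,0,0,-0.3],[7.8,0,-0.2,0,0,0,-0.3],[8.4,0,-0.29,0,0,0,-0.3],[9.0,0,-0.37,0,0,0,-0.3],[9.6,0,-0.46,0,0,0,-0.3],[10.2,0,-0.54,0,0,0,-0.3]]
  ]
}}

```text
time_s: 6.08
position: [0.5777, -0.1032, 0.059]
tcp_rot: [[-0.137, 0.991, -0.0], [0.991, 0.137, 0.0], [0.0, -0.0, -1.0]]
force: [-0.1, -2.3, 1.7]
opening: 0.35
grasp_force: 1.1
```

```bash
python3 - <<'E'
from h import *
import cv2
s=bot.read_state();cm=bot.camera_model("wrist");a=bot.capture("wrist");x=stand(s["position"])
print(s["time_s"],s["force"],x)
h=.022+(x[0]+.0335+.06)*.1405+.0242
for y in(.035,-.035):print(proj(w(p,[x[0]+.0335,y,h]),cm).round(0))
cv2.imwrite("pics/w2.png",cv2.convertScaleAbs(a,alpha=1.5))
E
```

```text
6.075 [-0.13445019 -2.34897317  1.6780316 ] [-0.05387534 -0.00018701  0.05897711]
[[215. 209.]]
[[347. 209.]]
```

View pics/w2.png

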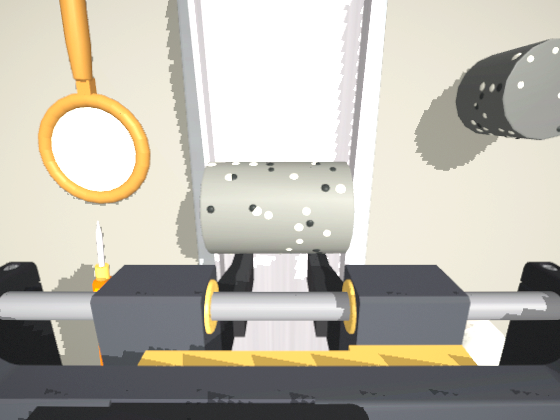

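The wrist view shows the stub square across the gutter (columns 203–352) and resting on both fingertips on the ramp. I'll continue up, slowing near the crest.

{"method": "apply_moves", "body": {
  "steps": [
    [[0.5,0,-0.05,0,0,0,-0.3],[1.2,0,-0.12,0,0,0,-0.3],[1.9,0,-0.2,0,0,0,-0.3],[2.6,0,-0.3,0,0,0,-0.3],[3.3,0,-0.4,0,0,0,-0.3],[4.0,0,-0.48,0,0,0,-0.3],[4.7,0,-0.57,0,0,0,-0.3],[5.4,0,-0.66,0,0,0,-0.3],[6.1,0,-0.75,0,0,0,-0.3],[6.8,0,-0.85,0,0,0,-0.3],[7.5,0,-0.94,0,0,0,-0.3],[8.1,0,-1.02,0,0,0,-0.3],[8.6,0,-1.1,0,0,0,-0.3],[9.0,0,-1.15,0,0,0,-0.3],[9.3,0,-1.2,0,0,0,-0.3],[9.5,0,-1.22,0,0,0,-0.3],[9.7,0,-1.24,0,0,0,-0.3],[9.9,0,-1.26,0,0,0,-0.3],[10.1,0,-1.28,0,0,0,-0.3],[10.2,0,-1.3,0,0,0,-0.3]]
  ]
}}

```text
time_s: 8.62
position: [0.5637, -0.0024, 0.0719]
tcp_rot: [[-0.137, 0.991, -0.0], [0.991, 0.137, 0.0], [0.0, -0.0, -1.0]]
force: [0.0, -0.5, 0.6]
opening: 0.35
grasp_force: 0.8
```

```bash
python3 - <<'E'
from h import *
import cv2
s=bot.read_state();x=stand(s["position"])
print(s["time_s"],s["force"],x,"stub x",x[0]+.0335)
E
```

```text
8.625 [ 0.00518142 -0.50718047  0.55820074] [ 4.79498272e-02 -9.68148881e-05  7.18894896e-02] stub x 0.08144982724586818
```

{"method": "apply_moves", "body": {
  "steps": [
    [[0.1,0,0,0,0,0,-0.3],[0.2,0,0,0,0,0,-0.3],[0.3,0,0,0,0,0,-0.3],[0.4,0,0,0,0,0,-0.3],[0.5,0,0,0,0,0,-0.3],[0.6,0,0,0,0,0,-0.3],[0.7,0,0,0,0,0,-0.3],[0.8,0,0,0,0,0,-0.3],[0.9,0,0,0,0,0,-0.3],[1.0,0,0,0,0,0,-0.3],[1.1,0,0,0,0,0,-0.3],[1.2,0,0,0,0,0,-0.3],[1.2,0,0,0,0,0,-0.3],[1.2,0,0,0,0,0,-0.3]]
  ]
}}

```text
time_s: 10.38
position: [0.5622, 0.0093, 0.0719]
tcp_rot: [[-0.137, 0.991, -0.0], [0.991, 0.137, 0.0], [0.0, -0.0, -1.0]]
force: [0.2, 0.1, -0.3]
opening: 0.346
grasp_force: 0.0
```

```bash
python3 - <<'E'
from h import *
import cv2
s=bot.read_state();cm=bot.camera_model("wrist");a=bot.capture("wrist");x=stand(s["position"])
print(s["time_s"],s["force"],x)
for X in(.093,.116):print(proj(w(p,[X,.035,.061]),cm).round(0),proj(w(p,[X,-.035,.061]),cm).round(0))
cv2.imwrite("pics/w3.png",cv2.convertScaleAbs(a,alpha=1.5))
E
```

```text
10.375 [ 0.23370068  0.09878858 -0.30410463] [ 0.05969599 -0.00020112  0.07194068]
[[216. 208.]] [[346. 208.]]
[[213. 165.]] [[349. 165.]]
```

View pics/w3.png

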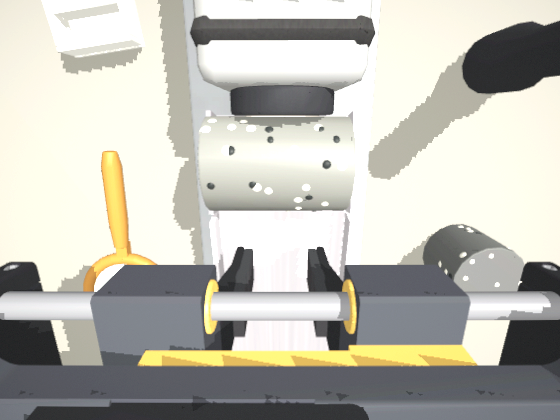

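The stub rests against the sensor face: its centre is at row ~163 where 165 was predicted for x = 116, and the fingers are clear of it. Next I'll lift, shut the fingers and go over the button.

{"method": "apply_moves", "body": {
  "steps": [
    [[0,0,-2,0,0,0,-0.3],[0,0,-5,0,0,0,-0.3],[0,0,-8,0,0,0,-0.3],[0,0,-9.5,0,0,0,-1],[2,0,-9.5,0,0,0,-1],[5,0,-9.5,0,0,0,-1],[9,0,-9.5,0,0,0,-1],[13,0,-9.5,0,0,0,-1],[16.5,0,-9.5,0,0,0,-1],[18.5,0,-9.5,0,0,0,-1],[19,0,-9.5,0,0,0,-1],[19,0,-8,0,0,0,-1],[19,0,-7,0,0,0,-1],[19,0,-6.5,0,0,0,-1],[19,0,-6.5,0,0,0,-1],[19,0,-6.5,0,0,0,-1]]
  ]
}}

```text
time_s: 12.42
position: [0.5365, 0.1972, 0.1371]
tcp_rot: [[-0.137, 0.991, 0.001], [0.991, 0.137, 0.0], [-0.0, 0.001, -1.0]]
force: [1.0, 0.4, 0.1]
opening: 0.004
grasp_force: 0.0
```

```bash
python3 - <<'E'
from h import *
import cv2
s=bot.read_state();cm=bot.camera_model("wrist");a=bot.capture("wrist");t=bot.capture("top")
print(s["time_s"],s["opening"],s["force"],stand(s["position"]))
print(proj(w(p,[.25,0,.104]),cm),proj(w(p,stand(s["position"])-[0,0,.011]),cm))
b=cv2.resize(t[170:275,140:420],None,fx=2,fy=2)
cv2.imwrite("pics/w4.png",cv2.convertScaleAbs(np.vstack([a[:330],np.resize(b,(210,560,3))]),alpha=1.5))
E
```

```text
12.425 0.0038392019788432495 [0.99213509 0.36860384 0.08535559] [ 0.24935262 -0.00046608  0.13712369]
[[280.29480295 246.96434627]] [[281.19857379 263.6671509 ]]
```

View pics/w4.png

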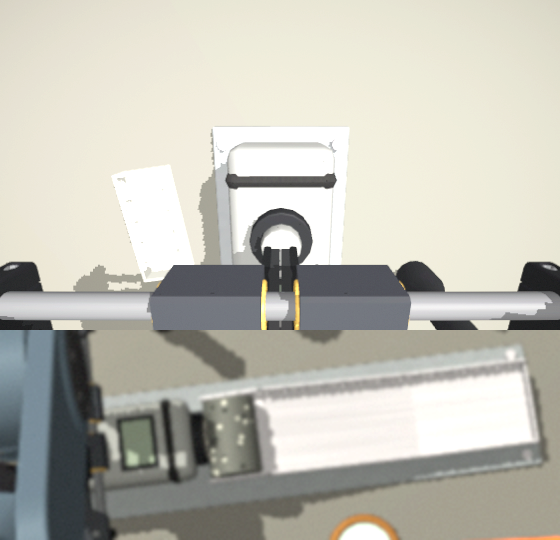

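The fingertips are shut and centred over the cap (column 281), and the stub is still at the sensor in the top view. I'll press in small steps.

{"method": "apply_moves", "body": {
  "steps": [
    [[0.1,0,0.8,0,0,0,-1],[0.1,0,1.5,0,0,0,-1],[0.1,0,1.9,0,0,0,-1],[0.1,0,2.2,0,0,0,-1],[0.1,0,2.4,0,0,0,-1],[0.1,0,2.6,0,0,0,-1],[0.1,0,2.7,0,0,0,-1],[0.1,0,2.7,0,0,0,-1]]
  ]
}}

```text
time_s: 13.52
position: [0.5356, 0.1985, 0.1131]
tcp_rot: [[-0.137, 0.991, 0.0], [0.991, 0.137, -0.0], [-0.0, 0.0, -1.0]]
force: [-6.3, -1.7, 21.9]
opening: 0.008
grasp_force: 10.9
```

{"method": "apply_moves", "body": {
  "steps": [
    [[0,0,-0.2,0,0,0,-1],[0,0,-0.2,0,0,0,-1]]
  ]
}}

```text
time_s: 13.78
position: [0.5356, 0.1985, 0.1133]
tcp_rot: [[-0.137, 0.991, -0.0], [0.991, 0.137, -0.0], [-0.0, -0.0, -1.0]]
force: [-3.0, 0.2, 11.0]
opening: 0.005
grasp_force: 5.3
```

{"method": "apply_moves", "body": {
  "steps": [
    [[0,0,-0.1,0,0,0,-1],[0,0,-0.1,0,0,0,-1]]
  ]
}}

```text
time_s: 14.02
position: [0.5356, 0.1985, 0.1134]
tcp_rot: [[-0.137, 0.991, -0.0], [0.991, 0.137, -0.0], [0.0, -0.0, -1.0]]
force: [-2.6, -0.2, 7.2]
opening: 0.005
grasp_force: 3.5
```

{"method": "apply_moves", "body": {
  "steps": [
    [[0,0,-0.1,0,0,0,-1],[0,0,-0.1,0,0,0,-1]]
  ]
}}

```text
time_s: 14.28
position: [0.5356, 0.1985, 0.1139]
tcp_rot: [[-0.137, 0.991, -0.001], [0.991, 0.137, -0.0], [0.0, -0.001, -1.0]]
force: [-2.6, 1.2, 4.7]
opening: 0.002
grasp_force: 2.2
```

{"method": "apply_moves", "body": {
  "steps": [
    [[0,0,-0.2,0,0,0,-1],[0,0,-0.2,0,0,0,-1]]
  ]
}}

```text
time_s: 14.52
position: [0.5362, 0.1985, 0.1159]
tcp_rot: [[-0.137, 0.991, 0.0], [0.991, 0.137, 0.0], [0.0, 0.0, -1.0]]
force: [-2.1, -0.2, 3.4]
opening: 0.008
grasp_force: 1.7
```

The force profile shows a hard stop at about 5 N with spring travel above it, so the button was fully down. I'll withdraw upward.

{"method": "apply_moves", "body": {
  "steps": [
    [[0,0,-0.5,0,0,0,-1],[0,0,-1.5,0,0,0,-1],[0,0,-4,0,0,0,-1],[0,0,-8,0,0,0,-1],[0,0,-12,0,0,0,-1],[-4,0,-14,0,0,0,-1],[-8,0,-14,0,0,0,-1],[-12,0,-14,0,0,0,-1],[-14,0,-14,0,0,0,-1],[-14,0,-14,0,0,0,-1],[-14,0,-14,0,0,0,-1]]
  ]
}}

```text
time_s: 15.9
position: [0.555, 0.0608, 0.2559]
tcp_rot: [[-0.138, 0.99, -0.0], [0.99, 0.138, 0.001], [0.001, -0.0, -1.0]]
force: [0.0, -0.4, -0.2]
opening: 0.006
grasp_force: 0.0
```

```bash
python3 - <<'E'
from h import *
import cv2
s=bot.read_state();cm=bot.camera_model("wrist");a=bot.capture("wrist");t=bot.capture("scene")
print(s["time_s"],s["force"],stand(s["position"]))
for X in([.116,.035,.061],[.116,-.035,.061],[.25,0,.104],[.25,0,.098]):print(proj(w(p,X),cm).round(1),proj(w(p,X),bot.camera_model("scene")).round(1))
b=cv2.resize(t[150:350,110:430],None,fx=1.75,fy=1.5)
cv2.imwrite("pics/w5.png",cv2.convertScaleAbs(np.vstack([a[:290],b]),alpha=1.3))
E
```

```text
15.9 [ 0.00213487 -0.40409217 -0.24818708] [ 1.11717283e-01 -9.71113430e-05  2.55878465e-01]
[[249.3 186. ]] [[296.1 207.9]]
[[311.5 186. ]] [[296.3 232.3]]
[[280.8  46.2]] [[378.5 200. ]]
[[280.7  47.6]] [[378. 203.]]
```

View pics/w5.png

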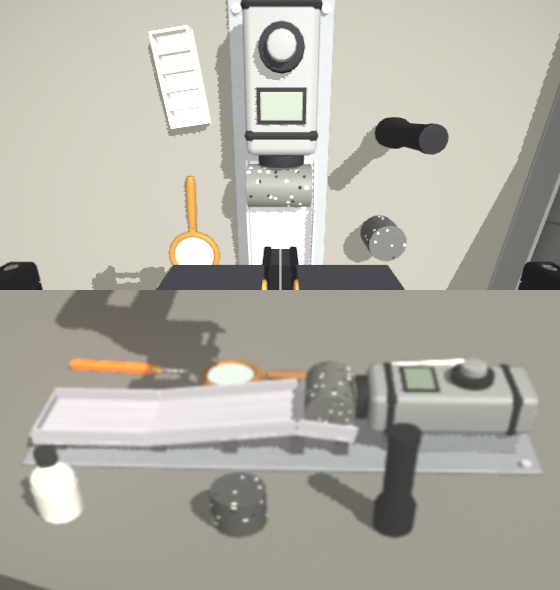

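The stub rests square against the sensor (wrist row ~186, as predicted), the button is up, all the bystanders are in place, and the arm is clear.

```bash
python3 -c "
from rig import bot
print(bot.hand_in())"
```

```text
the job is handed in; nothing more can be done
None
```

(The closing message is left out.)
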